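# Tablet on the bench easel, raised four clicks and held

### The arm

A 6-joint arm with a two-finger parallel gripper is mounted at the origin on the work surface. World frame = base frame: x ahead of the robot, y to its left, z up, the work surface at z = 0. Lengths are in mm, angles in rad, forces in N, time in s.
With the tool pointing down it reaches from about 275 to 850 mm from the base axis. Payload 5.2 kg.
Tool frame: the origin (TCP) lies between the finger pads; the fingertips stand robot.finger_overhang ahead of it and the grasp point (between the pads) lies 11 mm behind it (robot.finger_overhang is the distance from the TCP to the fingertips, in mm); z points along the fingers, y is the line along which they close (so a half turn about z gives the same grasp; the last joint's range is limited). The gripper opens to 85 mm and grips with 20 to 120 N. Pads are 22 mm wide; open, the fingers measure 114 mm over their backs; the gripper's body (76 mm by 85 mm) begins 54 mm behind the grasp point. The pads swing forward as they close: fully open they stand 13 mm farther back than shut.
Start: joints at [0.962, 0.259, 1.535, -0, 1.348, -0.203], TCP at [217.094, 505.347, 239.31] pointing down, gripper open.
Joint ranges: [-3.14, 3.14], [-0.91, 2.08], [0.19, 2.58], [-1.22, 4.36], [0.22, 2.71], [-3.12, 3.12]. Speed limits (rad/s): [2.57, 2.57, 3.14, 3.14, 3.14, 3.14].

### API

Orientations are given as a unit quaternion [w, x, y, z].
In Python, from plant import robot gives the robot as it stands.
- The arm moves only by the shell command python3 -m jog 'ROWS' [FORCE]. ROWS is JSON, a list of rows, each an object with "jaw": the opening, from 0 (shut) to 1 (fully open); "xyz": the shift along the world's x, y, z normalised to -1 to 1, where 1 is 300 mm, a list of three; "turn": the turn about the world's z normalised to -1 to 1, where 1 is pi rad. In form: [{"jaw": jaw, "xyz": [dx, dy, dz], "turn": turn}, ...]. A call has 1 to 12 rows; each row is the pose to reach, as a shift and turn from the pose commanded when the call began, turning the shorter way round; what a row does not reach only later rows make up. A row lasts 1/12 s, in which the tool goes at most 41.7 mm and 7.16 degrees, less where a joint would pass 70% of its speed; a pose out of reach is approached as far as the arm can. A call with a number of a shift or a turn outside -1 to 1 is refused whole. A call with a gripper value outside its range is refused whole. The fingers move at their own pace and stop on an object; FORCE is the grip in N (left out, the last holds). Time passes only in rows, so rows that repeat a pose let the fingers close. It gives the time, the measured TCP pose, the force, the opening and the grip force at its end, in the units of the state.
- robot.sense(): the state, without advancing time (a new reading comes with each control period).
- robot.grab_frame(name): name is "scene" or "top"; returns a dict with "img" (400x640x3 uint8, red, green, blue), "camera_matrix" (3x3 intrinsics, pixels), "R" (3x3) and "t" (3): a world point X has camera coordinates R X + t. Camera axes: x right, y down, z forward; pixel columns grow to the right and rows downward; lengths in mm; the calibration is good to about 2 mm. A picture is of the moment at which its call begins. There is no depth.
- robot.finish_job(): hands the job in; it is judged then, once.
Trained networks look in a picture, given as the dict that the camera call returned (one of the last four; its "shot" number tells which), for a name from the list of things; names that differ only in an ending like _2 or _b are one class to them, and where a whole thing is asked for, a point or a joint stands for the part that bears it (a point fixed in the world has none). Each returns a list of dicts, best first, with "conf" (0 to 1); they miss things now and then, are a little off and sometimes report something else, mostly with a low value. They report only what shows in the picture. A call takes as long as a camera call. They do not tell look-alikes from the thing itself.
- robot.find_in(query, picture): "position" ([column, row] in pixels, amid what is visible of it).
- robot.outline_of(query, picture): "mask" (400x640 bool, what is visible of it) and "position" ([column, row] in pixels, amid what is visible of it).
The state is a dict: "t": time; "joints": joint angles; "qvel": joint speeds; "effort": joint torques, N m; "eef_pos": TCP position; "tcp_rot": TCP orientation; "contact_force": force on the tool from outside, world axes, zero at the start; "wrist_torque": the same for the moment, N m; "opening": opening from 0.0 (shut) to 1.0 (fully open); "finger_force": force on a finger pad.
Only numpy, scipy, OpenCV 4.12 (cv2) and the standard library are available. Lean on these libraries where they do the work, as an engineer would, in place of code of your own. Each camera call takes 0.05 s, during which the arm holds its last target. There are 200 camera calls.

### The job

Take the tablet from its rack and stand it, long edge down and screen outwards, in the middle of the bench easel's ledge, leaning back on the easel's rest; let go of it, and leave the other things alone. Then lift the easel by the black grip of its side lever, four ratchet clicks up from where it stands now and no further. Finish while still holding the lever at the fourth click, so that I can tighten the lock.

Things in the scene. Friction and masses are not known exactly. Their poses are not given: they have to be found in the camera images.
- tablet: Tablet in a dark rubber case with black screen: 190 mm wide (y), 130 high (z), 11 thick (x), about 400 g. Origin: middle of its lower long edge, mid-thickness; x points out of the screen, z up. It starts upright in one of the rack's two slots, lower edge 10 mm above the bench, screen roughly towards +x, away from the robot.
- screen (a point): Centre of the tablet's screen, 5.5 mm in x and 65 mm in z from the tablet's origin; axes as the tablet's.
- rack: Wooden base 130 x 190 x 10 mm with two slots between aluminium walls that end 60 mm above the bench, so the tablet's upper 80 mm are free. Origin: centre of the underside. Slots run along y, 15 mm wide, at x = -27.5 and +27.5 mm. The slot without the tablet holds the soldering board.
- soldering_board: Off-white soldering board in the rack's other slot, 120 x 85 x 11 mm, top 95 mm above the bench. To be left alone. Origin: middle of its lower edge.
- easel_base: Grey base plate of the easel, 200 (x) x 256 (y) mm, fixed to the bench; origin centre of the underside, +x towards the easel's front, away from the robot. Hinge axle: along y, through x = 50, z = 70 mm. Steel quadrant, pawl and side lever on the -y side, lock knob on the +y side.
- rest: Easel's aluminium back frame, 176 mm wide, 6 thick, with a ledge. Origin: mid-width, where the ledge's upper side meets the front face; x squarely out of the face, y along the ledge, z up the face to 89 mm, so the tablet stands out 41 mm above it. Ledge 22 mm deep to a 6 mm high lip. Top leans towards the robot, 30 degrees from upright in the lowest notch, 4 degrees steeper per click.
- lever: Side lever, rigid with the rest: arm from the axle towards the robot with a black cross grip, 22 mm diameter, 62 long. Origin: middle of the grip; y along it (level), x towards the axle, 160 mm away; the arm runs at y = +34 mm. Grip 84 mm above the bench in the lowest notch, rising on an arc round the axle, about 11 mm a click. Lifting: 2-3 N, rising to 8-10 N, then a sudden drop at the click.
- easel (a joint): Hinge angle in rad, about 0 in the lowest notch, growing as the lever is lifted; notches every 0.0698 (4 degrees). The pawl drops in as a notch is reached; the next 0.014 move freely, then it climbs the next tooth. It stops any return, so a lever let go sags into the last notch passed. Starts in the lowest notch or the next, reading about 0.005 below it; end stop 9 notches up.
- glue_bottle: White glue bottle with blue nozzle, 34 mm diameter, 108 high. To be left alone.
- tweezer_pot: Steel pot of tweezers and tools, 72 mm diameter, 160 high. To be left alone.
- parts_tray: Black parts tray, 100 x 140 x 28 mm. To be left alone.
Things that resemble listed ones, but are neither listed nor needed, are in the scene too. What is meant by the tablet is not blue or green, and is the smaller of those in its own colour.

How it is judged (in metres and radians):
On the way:
1. the tablet stands on the ledge and leans on the rest, screen out, let go, before the lever is raised (x of each of tablet, screen in the frame of rest below 0.018 m and z of tablet in the frame of rest between -0.004 and 0.006 m and y of tablet in the frame of rest between -0.03 and 0.03 m and x of screen in the frame of rest above 0.007 m and angle between the x axis of tablet and the x axis of rest, either way round below 0.15 rad and angle between the z axis of tablet and the z axis of rest, either way round below 0.15 rad and contact force between each of the arm, the fingers and tablet below 0.1 N and distance of lever from where it was at the start of the episode below 0.009 m), for 0.3 s.
At the end, for the whole second after the job is handed in: Tablet leaning on the rest (axes within 0.15 rad of its axes), on the ledge, within 30 mm of its middle, screen out, untouched; lever four clicks up from its start (grip 43.5 to 53.5 mm from where it began, fifth click not passed), fingers still holding it with over 1 N; all at rest (x of each of tablet, screen in the frame of rest below 0.018 m and z of tablet in the frame of rest between -0.004 and 0.006 m and y of tablet in the frame of rest between -0.03 and 0.03 m and x of screen in the frame of rest above 0.007 m and angle between the x axis of tablet and the x axis of rest, either way round below 0.15 rad and angle between the z axis of tablet and the z axis of rest, either way round below 0.15 rad and contact force between each of the arm, the fingers and tablet below 0.1 N and distance of lever from where it was at the start of the episode between 0.0435 and 0.0535 m and contact force between the fingers and lever above 1 N and velocity of joint easel below 0.05 rad/s and linear speed of tablet below 0.02 m/s); the arm keeps its last pose, push and grip.
It fails at once if the ratchet is taken past the fourth click (distance of lever from where it was at the start of the episode above 0.0545 m).
It fails at once if the easel is raised by pushing the rest or the tablet instead of the lever (distance of lever from where it was at the start of the episode above 0.009 m and (contact force between the fingers and tablet above 1 N or contact force between the fingers and rest above 1 N)).
It fails at once if the soldering board, glue bottle, tweezer pot or parts tray is disturbed (distance of any of soldering_board, glue_bottle, tweezer_pot, parts_tray from where it was at the start of the episode above 0.03 m).
It also fails if it takes over 67 s, if anything falls off the work surface, if the arm or the gripper's body presses on something with over 40 N, if the wrist force passes 120 N, or if a joint passes its speed limit or range.

## Working session

There is one attempt and no reset: what is moved stays moved. The work goes in short steps, Python scripts to look and compute and a shell command to move; the robot and the scene stay as the last step left them, time stands still between calls to the robot, and variables do not carry over. Pictures are saved under pics/ and viewed, at most 10 in all, crops included, and the job is handed in when it is done.

```bash
mkdir -p pics; ls
cat > h.py <<'E'
from plant import robot
import numpy as np, cv2
def save(f,n): cv2.imwrite('pics/'+n+'.png', f['img'][:,:,::-1])
def ray(f,px):
    K,R,t=map(np.array,(f['camera_matrix'],f['R'],f['t']))
    d=R.T@np.linalg.inv(K)@np.array([px[0],px[1],1.]); return -R.T@t, d
def atz(f,px,z):
    c,d=ray(f,px); return c+d*(z-c[2])/d[2]
def proj(f,X):
    K,R,t=map(np.array,(f['camera_matrix'],f['R'],f['t']))
    p=K@(R@np.array(X,float)+t); return p[:2]/p[2]
E
python3 - <<'E'
from h import *
s=robot.sense();print(s, robot.finger_overhang)
for n in('scene','top'):
    f=robot.grab_frame(n);save(f,n+'0');print(n,'cam',ray(f,(320,200)))
    for q in('tablet','rack','soldering_board','easel_base','rest','lever','glue_bottle','tweezer_pot','parts_tray'):
        print(q,[(np.round(r['position']).tolist(),round(r['conf'],2)) for r in robot.find_in(q,f)[:4]])
E
```

```text
pics
{'t': 0.0, 'joints': array([ 9.62202789e-01,  2.59335548e-01,  1.53610362e+00, -1.55467887e-05,
        1.34799322e+00, -2.02820865e-01]), 'qvel': array([ 4.25749803e-04, -1.06332916e-03,  8.53624398e-05, -3.59620816e-04,
       -6.60038330e-04, -3.54464214e-04]), 'effort': array([-1.45102026e-04, -4.46025467e+01, -2.90573001e+01, -3.26838699e-04,
        1.18668471e-02, -1.37593599e-05]), 'eef_pos': array([216.79031624, 504.90446968, 238.47044673]), 'tcp_rot': array([-3.56080197e-04,  2.01495527e-01,  9.79489003e-01, -8.48191322e-04]), 'contact_force': array([-0.80161523, -0.39188348, -0.06210085]), 'wrist_torque': array([ 0.0227974 , -0.04808709, -0.0235274 ]), 'finger_force': 0.0, 'opening': 1.0008261276584045} 8.0
scene cam (array([1121.38933003, -487.23182395,  972.17625694]), array([-0.48526222,  0.4589482 , -0.74441735]))
tablet [([296.0, 131.0], 0.91), ([216.0, 199.0], 0.87), ([366.0, 105.0], 0.85), ([392.0, 162.0], 0.7)]
rack [([388.0, 186.0], 0.95)]
soldering_board [([306.0, 239.0], 0.16)]
easel_base [([297.0, 252.0], 0.98)]
rest [([309.0, 240.0], 0.87)]
lever [([224.0, 247.0], 0.89)]
glue_bottle [([287.0, 183.0], 0.75), ([285.0, 249.0], 0.44)]
tweezer_pot [([395.0, 252.0], 0.83)]
parts_tray [([264.0, 351.0], 0.81), ([386.0, 183.0], 0.33)]
top cam (array([ 359.35897065,   44.89856786, 1176.56035967]), array([ 0.17922565,  0.00275366, -0.98404884]))
tablet [([260.0, 320.0], 0.96), ([149.0, 305.0], 0.93), ([218.0, 194.0], 0.69), ([390.0, 288.0], 0.61)]
rack [([224.0, 211.0], 0.76)]
soldering_board [([210.0, 217.0], 0.65)]
easel_base [([314.0, 265.0], 0.57), ([362.0, 195.0], 0.55)]
rest [([356.0, 164.0], 0.97)]
lever [([419.0, 219.0], 0.66)]
glue_bottle [([216.0, 192.0], 0.57), ([311.0, 266.0], 0.42), ([225.0, 212.0], 0.38), ([375.0, 168.0], 0.35)]
tweezer_pot [([295.0, 127.0], 0.57), ([362.0, 194.0], 0.22)]
parts_tray [([441.0, 137.0], 0.98)]
```

View pics/scene0.png

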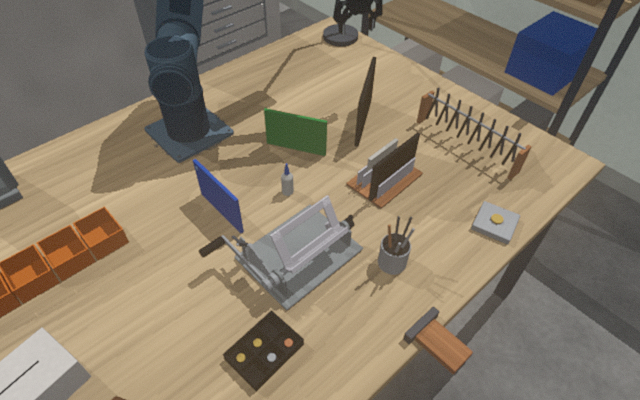

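View pics/top0.png

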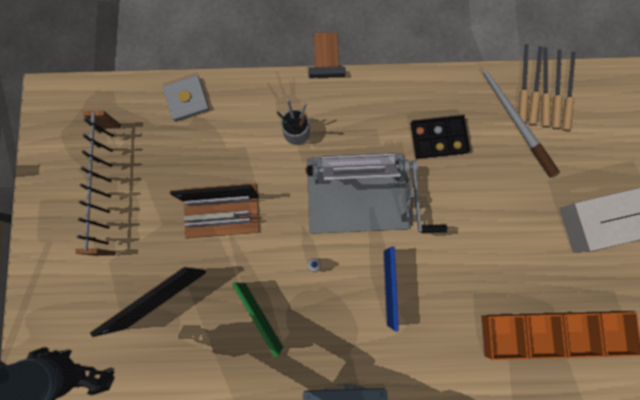

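The tablet is the dark one in the rack's front slot, at top (215,192) and scene (395,165). The larger dark one, the blue one and the green one stand loose on the bench. The easel is at top (360,190) with its grip at (433,229). I'll zoom in for edges.

Run:
```python
from h import *
a=cv2.imread('pics/top0.png');b=cv2.imread('pics/scene0.png')
c1=cv2.resize(a[140:245,295:455],(800,525),interpolation=cv2.INTER_CUBIC)
r=lambda im,x,y,w,h,W,H:cv2.resize(im[y:y+h,x:x+w],(W,H),interpolation=cv2.INTER_CUBIC)
cv2.imwrite('pics/easel_top.png',r(a,295,140,160,110,800,550))
cv2.imwrite('pics/mix.png',np.vstack([r(b,190,190,180,120,720,480)]))
f=robot.grab_frame('top');g=robot.grab_frame('scene')
for n,fr in(('top',f),('scene',g)):
  for q in('tablet','rack','lever','rest','easel_base'):
    for o in robot.outline_of(q,fr)[:4]:
        m=o['mask'].astype(np.uint8);bx=cv2.boxPoints(cv2.minAreaRect(cv2.findNonZero(m)))
        print(n,q,round(o['conf'],2),np.round(o['position']),m.sum(),np.round(bx).astype(int).tolist())
print([ (p,z,np.round(atz(f,p,z),1)) for p,z in (((171,193),140),((256,190),140),((433,229),84),((308,232),0),((413,230),0),((186,238),10),((259,236),10))])
np.savez('cams.npz',**{k+n:np.array(fr[k]) for n,fr in(('T',f),('S',g)) for k in('camera_matrix','R','t')})
```

```text
top tablet 0.95 [259. 315.] 1042 [[230, 283], [242, 276], [285, 349], [273, 356]]
top tablet 0.87 [215. 194.] 1053 [[169, 185], [258, 184], [258, 199], [169, 200]]
top tablet 0.82 [150. 302.] 1995 [[89, 332], [196, 258], [206, 273], [99, 346]]
top tablet 0.68 [440. 137.] 2250 [[409, 120], [466, 113], [471, 153], [414, 160]]
top rack 0.9 [222. 212.] 2217 [[181, 190], [255, 184], [259, 232], [185, 238]]
top rack 0.18 [295. 126.] 908 [[275, 101], [303, 96], [311, 142], [283, 147]]
top lever 0.58 [419. 226.] 555 [[389, 171], [414, 159], [449, 231], [423, 243]]
top lever 0.27 [376. 169.] 2703 [[303, 172], [332, 117], [468, 188], [440, 243]]
top rest 0.91 [359. 167.] 1467 [[321, 155], [396, 152], [397, 176], [323, 179]]
top easel_base 0.68 [362. 195.] 8337 [[306, 153], [446, 153], [446, 232], [306, 232]]
scene tablet 0.96 [296. 133.] 2244 [[257, 142], [265, 107], [332, 121], [325, 156]]
scene tablet 0.9 [216. 198.] 1400 [[180, 174], [196, 158], [256, 218], [240, 234]]
scene tablet 0.89 [367.  97.] 702 [[347, 142], [370, 56], [381, 59], [358, 145]]
scene tablet 0.71 [393. 165.] 1180 [[354, 185], [411, 127], [427, 142], [370, 201]]
scene rack 0.8 [387. 184.] 1522 [[344, 182], [398, 138], [426, 172], [371, 216]]
scene lever 0.67 [234. 252.] 664 [[197, 254], [210, 229], [283, 267], [270, 292]]
scene rest 0.64 [310. 242.] 2073 [[263, 240], [326, 195], [352, 232], [289, 276]]
scene rest 0.42 [229. 251.] 551 [[197, 254], [209, 230], [282, 267], [269, 291]]
scene easel_base 0.87 [295. 250.] 7993 [[195, 245], [342, 190], [375, 276], [228, 332]]
[((171, 193), 140, array([574.6, 390.8, 140. ])), ((256, 190), 140, array([575.9, 194.8, 140. ])), ((433, 229), 84, array([ 479.8, -220.9,   84. ])), ((308, 232), 0, array([490.7,  81.5,   0. ])), ((413, 230), 0, array([ 488. , -189.6,    0. ])), ((186, 238), 10, array([483.2, 393.1,  10. ])), ((259, 236), 10, array([482.9, 206.6,  10. ]))]
```

View pics/easel_top.png

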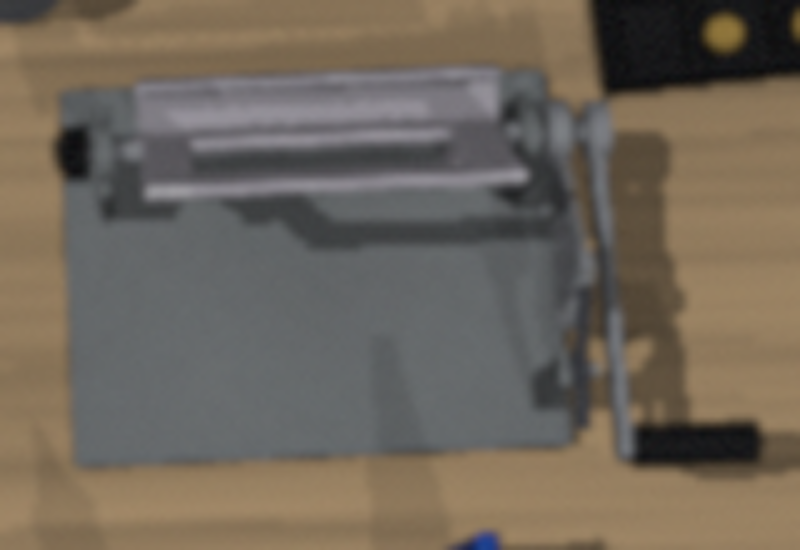

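View pics/mix.png

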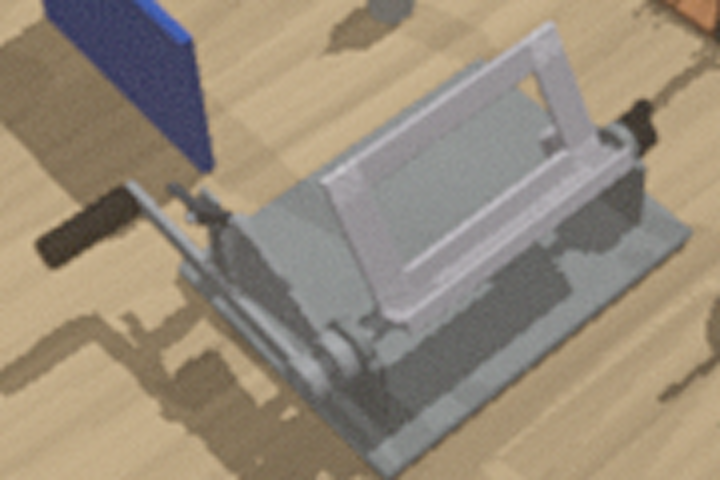

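The first crop shows the easel from above: rest top bar at crop (145,195)-(527,175), grip from (628,447) to (760,442). The second shows the same parts from the scene camera. Next come one rack crop from both cameras and the easel fit.

Run:
```python
from h import *
from scipy.optimize import least_squares
a=cv2.imread('pics/top0.png');b=cv2.imread('pics/scene0.png')
r=lambda im,x,y,w,h,W,H:cv2.resize(im[y:y+h,x:x+w],(W,H),interpolation=cv2.INTER_CUBIC)
cv2.imwrite('pics/rack.png',np.hstack([r(a,165,175,100,75,400,300) ,r(b,340,125,90,75,400,333)[:300]]))
cv2.imwrite('pics/rack.png',np.vstack([r(a,165,180,100,62,480,298),r(b,340,128,100,62,480,298)]))
z=np.load('cams.npz');C={n:{k:z[k+n] for k in('camera_matrix','R','t')} for n in'TS'}
T=lambda x,y:(295+x/5-.4,140+y/5-.4)
S=lambda x,y:(190+x/4-.375,190+y/4-.375)
def model(p):
    x,y,w,th,rx,rz,t,gy,n=p
    c,s=np.cos(w),np.sin(w);W=lambda q:np.array([x+c*q[0]-s*q[1],y+s*q[0]+c*q[1],q[2]])
    l=np.radians(30-0)-th; cl,sl=np.cos(l),np.sin(l)
    def rest(X,Y,Z): # leaning back toward -x
        X+=rx;Z+=rz
        return W((50+X*cl-Z*sl,Y,70+X*sl+Z*cl))
    ga=np.arcsin(14/160)+th
    grip=lambda Y:W((50-160*np.cos(ga),gy+Y,70+160*np.sin(ga)))
    return W,rest,grip,t
obs=[]
def res(p,show=False):
    W,rest,grip,t=model(p)
    o=[('T',W((-100,128,t)),T(78,465)),('T',W((-100,-128,t)),T(572,442)),('T',W((100,128,t)),T(62,92)),
       ('S',W((100,-128,t)),S(388,468)),('S',W((100,128,t)),S(690,232)),('S',W((-100,-128,t)),S(182,268)),
       ('T',rest(-6,88,89),T(145,198)),('T',rest(-6,-88,89),T(527,182)),
       ('S',rest(0,-88,89),S(325,182)),('S',rest(0,88,89),S(552,30)),
       ('T',rest(23,88,6),T(136,84)),('T',rest(23,-88,6),T(500,68)),
       ('T',grip(31),T(632,445)),('T',grip(-31),T(760,441)),('S',grip(31),S(132,200)),('S',grip(-31),S(44,252))]
    e=np.array([proj(C[c],X)-q for c,X,q in o])
    if show: print(np.round(e,1).tolist())
    return np.r_[e.ravel(),(p[6]-10)/5,p[4]/10,p[5]/10]
for th in(-.005,.065):
    f=lambda p:res(np.r_[p[:3],th,p[3:],0])
    q=least_squares(f,[590,-55,0,0,0,10,-160]);p=np.r_[q.x[:3],th,q.x[3:],0]
    print('th',th,'cost',q.cost,np.round(p,3));res(p,True)
    W,rest,grip,t=model(p);print('rest org',rest(0,0,0),'top',rest(0,0,89),'grip',grip(0))
q=least_squares(lambda p:res(np.r_[p,0]),[590,-55,0,0,0,0,10,-160]);print('free',q.cost,np.round(q.x,3))
```

```text
th -0.005 cost 14.960921279223486 [ 5.87939e+02 -4.94790e+01  1.60000e-02 -5.00000e-03  1.25890e+01
  9.16000e+00  1.13420e+01 -1.72265e+02  0.00000e+00]
[[-0.5, 0.7], [0.7, 0.8], [-0.4, -0.5], [-0.1, 2.5], [1.7, -0.5], [-1.5, -0.8], [-0.2, 0.0], [0.6, -0.2], [0.3, 1.4], [2.1, -1.4], [0.4, 1.1], [0.1, 1.1], [0.1, 0.4], [0.2, 0.0], [0.3, -0.8], [0.1, 0.9]]
rest org [644.18342349 -48.56511043  84.25885637] top [599.30452855 -49.29460682 161.11165478] grip [ 481.29915007 -223.50080065   83.20289671]
th 0.065 cost 30.30780907640095 [ 5.88293e+02 -4.97370e+01  1.80000e-02  6.50000e-02  7.99600e+00
  1.11570e+01  1.17180e+01 -1.71815e+02  0.00000e+00]
[[-0.3, 0.6], [0.9, 0.6], [-0.4, -0.6], [0.0, 2.6], [1.7, -0.5], [-1.5, -0.7], [-0.1, -0.9], [0.9, -1.3], [0.7, 1.3], [2.6, -1.6], [0.5, 2.4], [0.1, 2.3], [1.0, -1.0], [1.4, -1.4], [0.1, -3.2], [-0.2, -1.5]]
rest org [640.51602033 -48.80060811  83.54425168] top [601.12275582 -49.50697468 163.34820997] grip [ 483.25073175 -223.46358566   94.32325271]
free 14.661383581948025 [ 5.87858e+02 -4.94340e+01  1.60000e-02 -1.60000e-02  1.33300e+01
  8.80600e+00  1.12630e+01 -1.72356e+02]
```

View pics/rack.png

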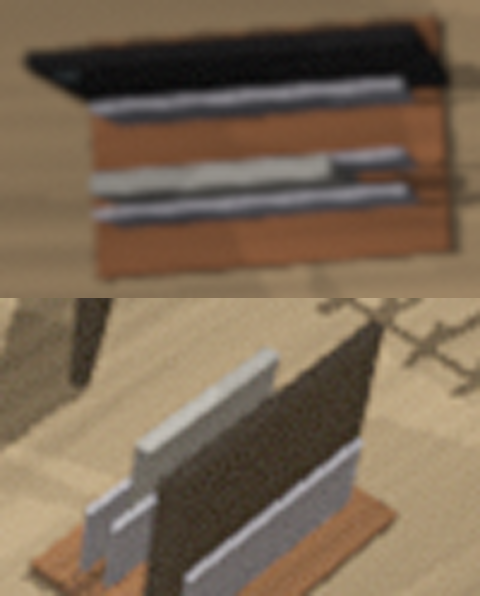

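Lowest notch fits best. In the rack crop, the tablet's top edge runs from top px (171,191) to (251,186) and scene px (374,166) to (420,133).

Run:
```python
from h import *
from scipy.optimize import least_squares
z=np.load('cams.npz');C={n:{k:z[k+n] for k in('camera_matrix','R','t')} for n in'TS'}
A=lambda x,y:(165+x/4.8-.4,180+y/4.8-.4)
B=lambda x,y:(340+x/4.8-.4,128+(y-298)/4.8-.4)
def fit(o,g):
    def W(p,q): c,s=np.cos(p[2]),np.sin(p[2]);return (p[0]+c*q[0]-s*q[1],p[1]+s*q[0]+c*q[1],q[2])
    f=lambda p:np.ravel([proj(C[c],W(p,X))-q for c,X,q in o])
    r=least_squares(f,g);print(np.round(r.x,3),np.round(f(r.x),1))
fit([('T',(5.5,95,140),A(28,52)),('T',(5.5,-95,140),A(415,26)),('T',(-5.5,95,140),A(32,66)),('S',(5.5,-95,140),B(165,482)),('S',(5.5,95,140),B(382,322))],[575,290,0])
fit([('T',(-65,95,10),A(101,278)),('T',(-65,-95,10),A(455,250)),('T',(65,-95,10),A(438,18)),('S',(65,95,10),B(397,517))],[540,300,0])
```

```text
[5.78568e+02 2.97845e+02 3.10000e-02] [-0.3 -0.2  1.3  0.4 -1.1  1.6 -0.   1.1  1.3  0.9]
[5.53059e+02 3.03154e+02 4.80000e-02] [-0.3  0.4  0.2  0.5  0.9 -0.7  0.8 -0.8]
```

Fits give the tablet at about (579, 298) with yaw 0.04, the rest origin at about (644, -49, 84), and the grip at (481, -223, 83) in the lowest notch. I'll rise, turn and travel to above the tablet.

```bash
python3 -m jog '[{"jaw":0.5,"xyz":[0,0,0.3],"turn":0},{"jaw":0.5,"xyz":[0,0,0.3],"turn":0},{"jaw":0.5,"xyz":[0,0,0.3],"turn":0},{"jaw":0.5,"xyz":[0.9,-0.6,0.3],"turn":-0.358},{"jaw":0.5,"xyz":[0.9,-0.6,0.3],"turn":-0.358},{"jaw":0.5,"xyz":[0.9,-0.6,0.3],"turn":-0.358},{"jaw":0.5,"xyz":[0.9,-0.6,0.3],"turn":-0.358},{"jaw":0.5,"xyz":[0.9,-0.6,0.3],"turn":-0.358},{"jaw":0.5,"xyz":[0.9,-0.6,0.3],"turn":-0.358},{"jaw":0.5,"xyz":[0.9,-0.6,0.3],"turn":-0.358},{"jaw":0.5,"xyz":[0.9,-0.6,0.3],"turn":-0.358},{"jaw":0.5,"xyz":[0.9,-0.6,0.3],"turn":-0.358}]'
```

```text
t: 2.6
eef_pos: [492.4, 321.1, 328.3]
tcp_rot: [0.001, 0.697, 0.717, -0.0]
contact_force: [-0.7, 0.4, -0.4]
opening: 0.498
finger_force: 0.0
```

```bash
python3 -m jog '[{"jaw":0.5,"xyz":[0.307,-0.09,0],"turn":0.003},{"jaw":0.5,"xyz":[0.307,-0.09,0],"turn":0.003},{"jaw":0.5,"xyz":[0.307,-0.09,-0.2],"turn":0.003},{"jaw":0.5,"xyz":[0.307,-0.09,-0.4],"turn":0.003},{"jaw":0.5,"xyz":[0.307,-0.09,-0.5],"turn":0.003},{"jaw":0.5,"xyz":[0.307,-0.09,-0.5],"turn":0.003},{"jaw":0.5,"xyz":[0.307,-0.09,-0.5],"turn":0.003},{"jaw":0.5,"xyz":[0.307,-0.09,-0.5],"turn":0.003}]'
python3 - <<'E'
from h import *
f=robot.grab_frame('top');g=robot.grab_frame('scene');print(robot.sense()['eef_pos'])
r=lambda im,x,y,w,h,W,H:cv2.resize(im[y:y+h,x:x+w],(W,H),interpolation=cv2.INTER_CUBIC)
cv2.imwrite('pics/grasp.png',np.vstack([r(f['img'],150,130,160,60*2,720,290)[:,:,::-1],r(g['img'],340,80,120,48*2,720,300)[:,:,::-1]])) if 0 else cv2.imwrite('pics/grasp.png',np.hstack([r(f['img'],160,110,110,120,400,436)[:,:,::-1],r(g['img'],335,80,110,120,400,436)[:,:,::-1]]))
E
```

```text
t: 3.27
eef_pos: [578.5, 298.1, 178.1]
tcp_rot: [-0.001, 0.689, 0.724, -0.001]
contact_force: [-0.4, 1.2, 0.6]
opening: 0.501
finger_force: 0.0
[580.61315093 298.95189055 182.01251122]
```

View pics/grasp.png

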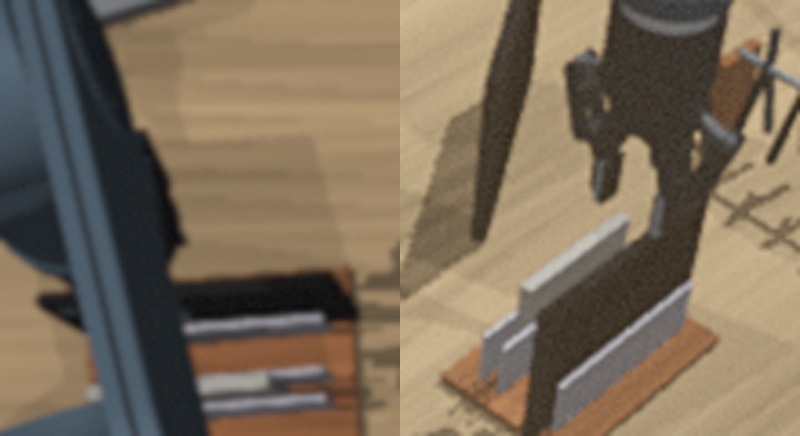

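Left view: the arm hides the tablet's left half. Right view: the fingers at crop (601,200) and (657,235) straddle the tablet's top edge, whose middle is near (616,255). I'll lower and grip.

```bash
python3 -m jog '[{"jaw":0.5,"xyz":[0,0,-0.07],"turn":0},{"jaw":0.5,"xyz":[0,0,-0.14],"turn":0},{"jaw":0.5,"xyz":[0,0,-0.19],"turn":0},{"jaw":0.5,"xyz":[0,0,-0.19],"turn":0},{"jaw":0,"xyz":[0,0,-0.19],"turn":0},{"jaw":0,"xyz":[0,0,-0.19],"turn":0},{"jaw":0,"xyz":[0,0,-0.19],"turn":0},{"jaw":0,"xyz":[0,0,-0.19],"turn":0},{"jaw":0,"xyz":[0,0,-0.19],"turn":0},{"jaw":0,"xyz":[0,0,-0.19],"turn":0},{"jaw":0,"xyz":[0,0,-0.19],"turn":0}]' 50
```

```text
t: 4.28
eef_pos: [580.9, 299.0, 125.3]
tcp_rot: [0.001, 0.689, 0.725, 0.002]
contact_force: [0.7, 0.6, 6.4]
opening: 0.116
finger_force: 50.2
```

```bash
python3 -m jog '[{"jaw":0,"xyz":[0,0,0.05],"turn":0},{"jaw":0,"xyz":[0,0,0.1],"turn":0},{"jaw":0,"xyz":[0,0,0.16],"turn":0},{"jaw":0,"xyz":[0,0,0.23],"turn":0},{"jaw":0,"xyz":[0,0,0.3],"turn":0},{"jaw":0,"xyz":[0,0,0.37],"turn":0},{"jaw":0,"xyz":[0,0,0.44],"turn":0},{"jaw":0,"xyz":[0,0,0.51],"turn":0},{"jaw":0,"xyz":[0,0,0.57],"turn":0},{"jaw":0,"xyz":[0,0,0.6],"turn":0},{"jaw":0,"xyz":[0,0,0.6],"turn":0}]'
```

```text
t: 5.2
eef_pos: [580.0, 298.6, 305.1]
tcp_rot: [0.001, 0.689, 0.724, 0.002]
contact_force: [-0.5, 0.8, -3.7]
opening: 0.114
finger_force: 49.4
```

```bash
python3 -m jog '[{"jaw":0,"xyz":[0.02,-0.06,0],"turn":0},{"jaw":0,"xyz":[0.04,-0.14,0],"turn":0},{"jaw":0,"xyz":[0.07,-0.23,0],"turn":0},{"jaw":0,"xyz":[0.1,-0.32,0],"turn":-0.003},{"jaw":0,"xyz":[0.13,-0.41,0],"turn":-0.003},{"jaw":0,"xyz":[0.16,-0.5,0],"turn":-0.006},{"jaw":0,"xyz":[0.18,-0.59,0],"turn":-0.006},{"jaw":0,"xyz":[0.2,-0.68,0],"turn":-0.006},{"jaw":0,"xyz":[0.22,-0.77,0],"turn":-0.006},{"jaw":0,"xyz":[0.233,-0.86,0],"turn":-0.006},{"jaw":0,"xyz":[0.233,-0.93,0],"turn":-0.006},{"jaw":0,"xyz":[0.233,-0.97,0],"turn":-0.006}]'
python3 -m jog '[{"jaw":0,"xyz":[0,-0.06,0],"turn":0},{"jaw":0,"xyz":[0,-0.12,0],"turn":0},{"jaw":0,"xyz":[0,-0.17,0],"turn":0},{"jaw":0,"xyz":[0,-0.187,0],"turn":0},{"jaw":0,"xyz":[0,-0.187,-0.08],"turn":0},{"jaw":0,"xyz":[0,-0.187,-0.16],"turn":0},{"jaw":0,"xyz":[0,-0.187,-0.22],"turn":0},{"jaw":0,"xyz":[0,-0.187,-0.22],"turn":0},{"jaw":0,"xyz":[0,-0.187,-0.22],"turn":0},{"jaw":0,"xyz":[0,-0.187,-0.22],"turn":0}]'
python3 - <<'E'
from h import *
f=robot.grab_frame('top');g=robot.grab_frame('scene');print(robot.sense()['eef_pos'],robot.sense()['contact_force'])
save(g,'s2')
r=lambda im,x,y,w,h,W,H:cv2.resize(im[y:y+h,x:x+w],(W,H),interpolation=cv2.INTER_CUBIC)
cv2.imwrite('pics/place.png',np.hstack([r(f['img'],300,110,110,120,400,436)[:,:,::-1],r(g['img'],250,160,110,120,400,436)[:,:,::-1]]))
E
```

```text
t: 6.2
eef_pos: [648.6, 4.5, 300.1]
tcp_rot: [-0.001, 0.697, 0.717, -0.001]
contact_force: [-0.1, -1.0, -2.7]
opening: 0.118
finger_force: 49.3
t: 7.03
eef_pos: [649.8, -48.3, 237.6]
tcp_rot: [0.001, 0.696, 0.718, 0.001]
contact_force: [0.9, -0.4, -3.2]
opening: 0.122
finger_force: 49.4
[650.07624036 -48.60602032 238.33747579] [ 0.22495725 -0.93868199 -2.98610485]
```

View pics/place.png

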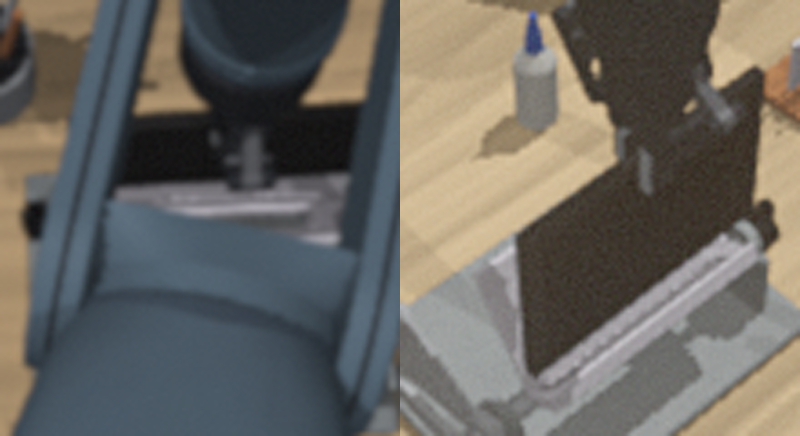

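Right view: the tablet is above the ledge, its lower-left corner at crop (530,375) and the ledge lip's left end near (540,385). I'll check that against the projected model.

Run:
```python
from h import *
z=np.load('cams.npz');g={k:z[k+'S'] for k in('camera_matrix','R','t')}
c=lambda X:np.round((proj(g,X)-[250,160])*3.636+[401,1]).tolist()
w=.016
def tab(y,zz,x=655.5):return c((x-w*y,-48.6+y,zz))
print('tab bottom L,R',tab(-95,123),tab(95,123),'top',tab(-95,253),tab(95,253))
print('tab lowered', tab(-95,91),tab(95,91))
O=np.array([644.2,-48.6,84.3]);cl,sl=np.cos(.5286),np.sin(.5286)
def rest(X,Y,Z):return c(O+[X*cl-Z*sl-w*Y,Y,X*sl+Z*cl])
for n,X,Z in(('corner',0,0),('lipin',22,6),('lipout',25,6),('ledgefront bottom',25,-4),('top',0,89)):print(n,rest(X,-88,Z),rest(X,88,Z))
```

```text
tab bottom L,R [533.0, 380.0] [758.0, 213.0] top [524.0, 243.0] [771.0, 72.0]
tab lowered [535.0, 410.0] [755.0, 244.0]
corner [532.0, 398.0] [735.0, 246.0]
lipin [548.0, 400.0] [753.0, 245.0]
lipout [551.0, 401.0] [756.0, 246.0]
ledgefront bottom [557.0, 414.0] [761.0, 259.0]
top [479.0, 279.0] [692.0, 130.0]
```

Run:
```python
from h import *
g=cv2.imread('pics/s2.png');cv2.imwrite('pics/place2.png',cv2.resize(g[215:275,275:365],(800,533),interpolation=cv2.INTER_CUBIC))
```

```text
(no output)
```

View pics/place2.png

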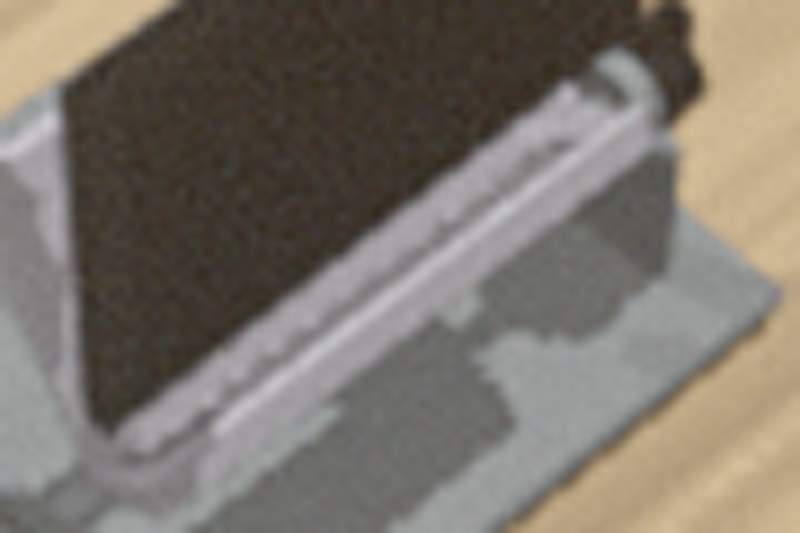

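The crop's lip line, from (205,430) to (640,110), matches the model within about 1 mm, and so does the tablet's lower edge. I'll shift 2 mm back and lower.

```bash
python3 -m jog '[{"jaw":0,"xyz":[-0.007,0,-0.02],"turn":0},{"jaw":0,"xyz":[-0.007,0,-0.04],"turn":0},{"jaw":0,"xyz":[-0.007,0,-0.06],"turn":0},{"jaw":0,"xyz":[-0.007,0,-0.08],"turn":0},{"jaw":0,"xyz":[-0.007,0,-0.09],"turn":0},{"jaw":0,"xyz":[-0.007,0,-0.1],"turn":0},{"jaw":0,"xyz":[-0.007,0,-0.1],"turn":0},{"jaw":0,"xyz":[-0.007,0,-0.1],"turn":0}]' 30
python3 -m jog '[{"jaw":0,"xyz":[0,0,-0.004],"turn":0},{"jaw":0,"xyz":[0,0,-0.008],"turn":0},{"jaw":0,"xyz":[0,0,-0.008],"turn":0},{"jaw":0,"xyz":[0,0,-0.008],"turn":0}]'
```

```text
t: 7.8
eef_pos: [646.8, -48.5, 207.1]
tcp_rot: [-0.0, 0.696, 0.718, 0.0]
contact_force: [-2.1, 3.1, 2.6]
opening: 0.115
finger_force: 50.4
t: 8.13
eef_pos: [647.5, -48.4, 206.6]
tcp_rot: [0.001, 0.696, 0.718, 0.001]
contact_force: [-3.1, 2.2, 11.1]
opening: 0.115
finger_force: 51.7
```

Contact was at bottom z ≈ 92, as predicted. I'll open partly so it tips back onto the rear finger, then ease it back.

```bash
python3 -m jog '[{"jaw":0.2,"xyz":[0,0,0.003],"turn":0},{"jaw":0.3,"xyz":[0,0,0.003],"turn":0},{"jaw":0.4,"xyz":[0,0,0.003],"turn":0},{"jaw":0.4,"xyz":[0,0,0.003],"turn":0},{"jaw":0.4,"xyz":[0,0,0.003],"turn":0}]' 20
python3 -m jog '[{"jaw":0.4,"xyz":[-0.01,0,-0.003],"turn":0},{"jaw":0.4,"xyz":[-0.02,0,-0.006],"turn":0},{"jaw":0.4,"xyz":[-0.03,0,-0.01],"turn":0},{"jaw":0.4,"xyz":[-0.04,0,-0.013],"turn":0},{"jaw":0.4,"xyz":[-0.05,0,-0.016],"turn":0},{"jaw":0.4,"xyz":[-0.06,0,-0.02],"turn":0},{"jaw":0.4,"xyz":[-0.07,0,-0.023],"turn":0},{"jaw":0.4,"xyz":[-0.08,0,-0.026],"turn":0},{"jaw":0.4,"xyz":[-0.09,0,-0.03],"turn":0},{"jaw":0.4,"xyz":[-0.1,0,-0.033],"turn":0},{"jaw":0.4,"xyz":[-0.1,0,-0.033],"turn":0}]'
python3 -m jog '[{"jaw":0.4,"xyz":[-0.01,0,-0.003],"turn":0},{"jaw":0.4,"xyz":[-0.02,0,-0.006],"turn":0},{"jaw":0.4,"xyz":[-0.03,0,-0.01],"turn":0},{"jaw":0.4,"xyz":[-0.04,0,-0.013],"turn":0},{"jaw":0.4,"xyz":[-0.05,0,-0.016],"turn":0},{"jaw":0.4,"xyz":[-0.06,0,-0.02],"turn":0},{"jaw":0.4,"xyz":[-0.07,0,-0.023],"turn":0},{"jaw":0.4,"xyz":[-0.08,0,-0.026],"turn":0},{"jaw":0.4,"xyz":[-0.09,0,-0.03],"turn":0},{"jaw":0.4,"xyz":[-0.1,0,-0.033],"turn":0},{"jaw":0.4,"xyz":[-0.1,0,-0.033],"turn":0}]'
python3 - <<'E'
from h import *
g=robot.grab_frame('scene');print(robot.sense()['contact_force'])
cv2.imwrite('pics/lean.png',cv2.resize(g['img'][150:290,180:380,::-1],(800,560),interpolation=cv2.INTER_CUBIC))
E
```

```text
t: 8.55
eef_pos: [647.0, -48.9, 204.5]
tcp_rot: [-0.0, 0.696, 0.718, -0.0]
contact_force: [0.2, -0.6, 1.5]
opening: 0.396
finger_force: 0.1
t: 9.47
eef_pos: [616.2, -48.7, 194.6]
tcp_rot: [-0.0, 0.696, 0.718, -0.0]
contact_force: [-0.9, -1.0, -0.3]
opening: 0.4
finger_force: 0.3
t: 10.38
eef_pos: [586.5, -48.7, 184.9]
tcp_rot: [-0.0, 0.696, 0.718, -0.0]
contact_force: [0.1, 0.9, -0.4]
opening: 0.398
finger_force: 0.0
[-0.10418284  0.37451243  0.70075113]
```

View pics/lean.png

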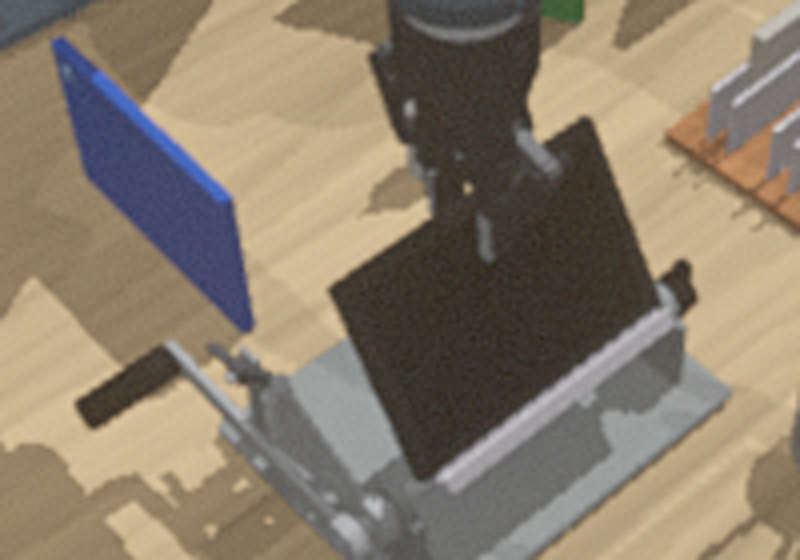

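The tablet leans on the rest, seated behind the lip, with its lower edge at crop (425,480)-(660,305). I'll rise off it and go above the lever grip.

```bash
python3 -m jog '[{"jaw":0.4,"xyz":[0,0,0.03],"turn":0},{"jaw":0.4,"xyz":[0,0,0.08],"turn":0},{"jaw":0.4,"xyz":[0,0,0.15],"turn":0},{"jaw":0.4,"xyz":[0,0,0.25],"turn":0},{"jaw":0.4,"xyz":[0,0,0.35],"turn":0},{"jaw":0.4,"xyz":[0,0,0.4],"turn":0},{"jaw":0.4,"xyz":[0,0,0.4],"turn":0}]'
python3 -m jog '[{"jaw":0.6,"xyz":[-0.07,-0.1,0],"turn":0},{"jaw":0.6,"xyz":[-0.13,-0.2,0],"turn":0},{"jaw":0.6,"xyz":[-0.2,-0.3,0],"turn":0},{"jaw":0.6,"xyz":[-0.27,-0.4,0],"turn":0},{"jaw":0.6,"xyz":[-0.33,-0.5,0],"turn":0},{"jaw":0.6,"xyz":[-0.35,-0.58,0],"turn":0},{"jaw":0.6,"xyz":[-0.35,-0.583,0],"turn":0},{"jaw":0.6,"xyz":[-0.35,-0.583,-0.1],"turn":0},{"jaw":0.6,"xyz":[-0.35,-0.583,-0.2],"turn":0},{"jaw":0.6,"xyz":[-0.35,-0.583,-0.3],"turn":0},{"jaw":0.6,"xyz":[-0.35,-0.583,-0.4],"turn":0},{"jaw":0.6,"xyz":[-0.35,-0.583,-0.4],"turn":0}]'
python3 - <<'E'
from h import *
for n in('scene','top'):
    f=robot.grab_frame(n);print(robot.sense()['eef_pos'])
    print(n,[(o['conf'],o['position']) for o in robot.find_in('lever',f)[:2]],'expect grip',proj(f,(481.3,-223.5,83.2)))
    for X in((481.3,-223.5,83.2),):
        u,v=proj(f,X).astype(int)
    c=f['img'][v-60:v+40,u-50:u+50,::-1]
    cv2.imwrite(f'pics/g_{n}.png',cv2.resize(c,(400,400),interpolation=cv2.INTER_CUBIC))
cv2.imwrite('pics/g.png',np.hstack([cv2.imread('pics/g_scene.png'),cv2.imread('pics/g_top.png')]))
E
```

```text
t: 11.02
eef_pos: [589.1, -49.2, 310.7]
tcp_rot: [0.004, 0.696, 0.718, 0.002]
contact_force: [0.2, -0.0, 0.3]
opening: 0.403
finger_force: 0.0
t: 12.02
eef_pos: [478.8, -220.7, 178.8]
tcp_rot: [-0.006, 0.696, 0.718, -0.001]
contact_force: [-1.0, 0.4, -1.6]
opening: 0.602
finger_force: 0.0
[ 480.21118239 -221.64057469  181.94476777]
scene [(0.75, [231.2, 249.6])] expect grip [211.98160324 246.06873574]
[ 482.68758507 -223.61916205  186.01027912]
top [(0.88, [415.2, 201.3])] expect grip [433.95847052 228.38827099]
```

View pics/g.png

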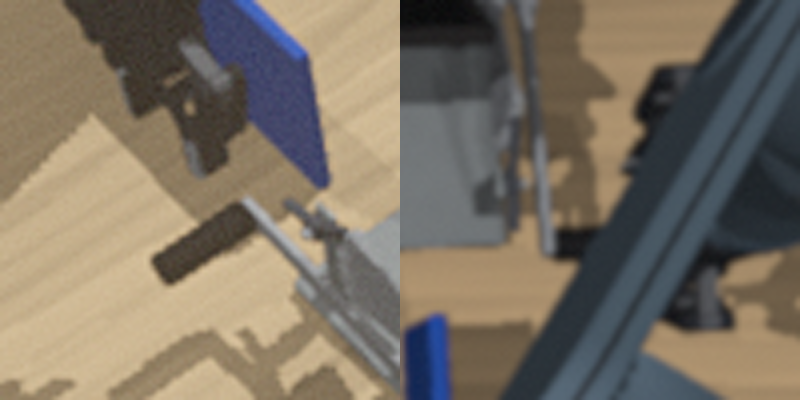

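The fingers are above the grip, and the grip is where expected, at left crop (200,240). I'll lower and close.

```bash
python3 -m jog '[{"jaw":0.6,"xyz":[0,0,-0.1],"turn":0},{"jaw":0.6,"xyz":[0,0,-0.2],"turn":0},{"jaw":0.6,"xyz":[0,0,-0.27],"turn":0},{"jaw":0.6,"xyz":[0,0,-0.33],"turn":0},{"jaw":0.6,"xyz":[0,0,-0.37],"turn":0},{"jaw":0.6,"xyz":[0,0,-0.385],"turn":0},{"jaw":0.6,"xyz":[0,0,-0.385],"turn":0},{"jaw":0.6,"xyz":[0,0,-0.385],"turn":0}]' 20
python3 -m jog '[{"jaw":0.35,"xyz":[0,0,0],"turn":0},{"jaw":0.2,"xyz":[0,0,0],"turn":0},{"jaw":0.2,"xyz":[0,0,0],"turn":0},{"jaw":0,"xyz":[0,0,0],"turn":0},{"jaw":0,"xyz":[0,0,0],"turn":0},{"jaw":0,"xyz":[0,0,0],"turn":0},{"jaw":0,"xyz":[0,0,0],"turn":0},{"jaw":0,"xyz":[0,0,0],"turn":0}]' 60
```

```text
t: 12.88
eef_pos: [483.1, -224.4, 71.1]
tcp_rot: [0.001, 0.696, 0.718, 0.0]
contact_force: [-0.6, -0.4, 1.0]
opening: 0.604
finger_force: 0.0
t: 13.55
eef_pos: [481.5, -224.2, 70.5]
tcp_rot: [0.0, 0.696, 0.718, -0.001]
contact_force: [-4.8, -1.1, 5.7]
opening: 0.235
finger_force: 58.4
```

```bash
python3 -m jog '[{"jaw":0,"xyz":[0.001,0,0.007],"turn":0},{"jaw":0,"xyz":[0.002,0,0.014],"turn":0},{"jaw":0,"xyz":[0.003,0,0.021],"turn":0},{"jaw":0,"xyz":[0.003,0,0.028],"turn":0},{"jaw":0,"xyz":[0.004,0,0.034],"turn":0},{"jaw":0,"xyz":[0.005,0,0.04],"turn":0},{"jaw":0,"xyz":[0.005,0,0.04],"turn":0},{"jaw":0,"xyz":[0.005,0,0.04],"turn":0}]' 80
python3 -m jog '[{"jaw":0,"xyz":[0.001,0,0.006],"turn":0},{"jaw":0,"xyz":[0.002,0,0.012],"turn":0},{"jaw":0,"xyz":[0.004,0,0.018],"turn":0},{"jaw":0,"xyz":[0.005,0,0.024],"turn":0},{"jaw":0,"xyz":[0.006,0,0.03],"turn":0},{"jaw":0,"xyz":[0.007,0,0.037],"turn":0},{"jaw":0,"xyz":[0.007,0,0.037],"turn":0},{"jaw":0,"xyz":[0.007,0,0.037],"turn":0}]'
```

```text
t: 14.22
eef_pos: [482.2, -224.1, 80.0]
tcp_rot: [-0.001, 0.696, 0.718, -0.001]
contact_force: [0.9, -5.5, -11.5]
opening: 0.235
finger_force: 79.0
t: 14.88
eef_pos: [484.0, -224.1, 91.1]
tcp_rot: [-0.001, 0.696, 0.718, -0.001]
contact_force: [-1.2, -7.9, -11.7]
opening: 0.23
finger_force: 79.3
```

```bash
python3 -m jog '[{"jaw":0,"xyz":[0.001,0,0.006],"turn":0},{"jaw":0,"xyz":[0.002,0,0.01],"turn":0},{"jaw":0,"xyz":[0.002,0,0.01],"turn":0},{"jaw":0,"xyz":[0.002,0,0.01],"turn":0}]'
python3 -m jog '[{"jaw":0,"xyz":[0.001,0,0.006],"turn":0},{"jaw":0,"xyz":[0.003,0,0.012],"turn":0},{"jaw":0,"xyz":[0.005,0,0.018],"turn":0},{"jaw":0,"xyz":[0.006,0,0.022],"turn":0},{"jaw":0,"xyz":[0.006,0,0.022],"turn":0},{"jaw":0,"xyz":[0.006,0,0.022],"turn":0}]'
python3 -m jog '[{"jaw":0,"xyz":[0.001,0,0.006],"turn":0},{"jaw":0,"xyz":[0.003,0,0.012],"turn":0},{"jaw":0,"xyz":[0.003,0,0.012],"turn":0},{"jaw":0,"xyz":[0.003,0,0.012],"turn":0}]'
```

```text
t: 15.22
eef_pos: [485.0, -224.1, 95.5]
tcp_rot: [-0.001, 0.696, 0.718, -0.001]
contact_force: [-5.3, -3.7, -0.7]
opening: 0.232
finger_force: 79.9
t: 15.72
eef_pos: [486.1, -224.1, 100.9]
tcp_rot: [-0.002, 0.696, 0.718, -0.001]
contact_force: [-2.8, -6.0, -8.3]
opening: 0.229
finger_force: 79.1
t: 16.05
eef_pos: [486.9, -224.1, 104.0]
tcp_rot: [-0.002, 0.696, 0.718, -0.002]
contact_force: [-1.5, -5.7, -11.6]
opening: 0.233
finger_force: 79.2
```

```bash
python3 -m jog '[{"jaw":0,"xyz":[0.001,0,0.004],"turn":0},{"jaw":0,"xyz":[0.001,0,0.004],"turn":0},{"jaw":0,"xyz":[0.001,0,0.004],"turn":0}]'
python3 -m jog '[{"jaw":0,"xyz":[0.002,0,0.006],"turn":0},{"jaw":0,"xyz":[0.004,0,0.012],"turn":0},{"jaw":0,"xyz":[0.006,0,0.018],"turn":0},{"jaw":0,"xyz":[0.008,0,0.024],"turn":0},{"jaw":0,"xyz":[0.008,0,0.024],"turn":0},{"jaw":0,"xyz":[0.008,0,0.024],"turn":0}]'
```

```text
t: 16.3
eef_pos: [487.8, -224.1, 106.9]
tcp_rot: [-0.001, 0.696, 0.718, -0.001]
contact_force: [-6.7, -2.7, 0.8]
opening: 0.228
finger_force: 79.4
t: 16.8
eef_pos: [489.6, -224.0, 112.9]
tcp_rot: [-0.002, 0.696, 0.718, -0.002]
contact_force: [-3.2, -5.3, -7.0]
opening: 0.227
finger_force: 79.3
```

```bash
python3 -m jog '[{"jaw":0,"xyz":[0.002,0,0.005],"turn":0},{"jaw":0,"xyz":[0.002,0,0.005],"turn":0},{"jaw":0,"xyz":[0.002,0,0.005],"turn":0}]'
```

```text
t: 17.05
eef_pos: [489.9, -224.0, 114.0]
tcp_rot: [-0.002, 0.696, 0.718, -0.002]
contact_force: [-4.1, -6.9, -10.0]
opening: 0.226
finger_force: 79.1
```

```bash
python3 -m jog '[{"jaw":0,"xyz":[0.001,0,0.004],"turn":0},{"jaw":0,"xyz":[0.001,0,0.004],"turn":0},{"jaw":0,"xyz":[0.001,0,0.004],"turn":0},{"jaw":0,"xyz":[0.001,0,0.004],"turn":0}]'
```

```text
t: 17.38
eef_pos: [490.2, -224.0, 115.0]
tcp_rot: [-0.002, 0.696, 0.718, -0.002]
contact_force: [-3.3, -6.3, -10.9]
opening: 0.228
finger_force: 79.1
```

```bash
python3 -m jog '[{"jaw":0,"xyz":[0.001,0,0.003],"turn":0},{"jaw":0,"xyz":[0.001,0,0.003],"turn":0},{"jaw":0,"xyz":[0.001,0,0.003],"turn":0},{"jaw":0,"xyz":[0.001,0,0.003],"turn":0}]'
```

```text
t: 17.72
eef_pos: [490.5, -224.0, 115.8]
tcp_rot: [-0.002, 0.696, 0.718, -0.002]
contact_force: [-3.0, -5.3, -10.0]
opening: 0.232
finger_force: 79.0
```

```bash
python3 -m jog '[{"jaw":0,"xyz":[0.001,0,0.003],"turn":0},{"jaw":0,"xyz":[0.001,0,0.003],"turn":0},{"jaw":0,"xyz":[0.001,0,0.003],"turn":0},{"jaw":0,"xyz":[0.001,0,0.003],"turn":0}]'
```

```text
t: 18.05
eef_pos: [491.5, -224.0, 118.6]
tcp_rot: [-0.001, 0.696, 0.718, -0.001]
contact_force: [-6.5, -3.7, 0.5]
opening: 0.229
finger_force: 79.6
```

The fourth click dropped in: force fell from -10 N to about 0, with the TCP 49 mm from its start. I've used all ten pictures, so I'll check the tablet numerically and let the arm settle.

```bash
python3 -m jog '[{"jaw":0,"xyz":[0,0,-0.002],"turn":0},{"jaw":0,"xyz":[0,0,-0.002],"turn":0},{"jaw":0,"xyz":[0,0,-0.002],"turn":0},{"jaw":0,"xyz":[0,0,-0.002],"turn":0},{"jaw":0,"xyz":[0,0,-0.002],"turn":0},{"jaw":0,"xyz":[0,0,-0.002],"turn":0}]'
python3 - <<'E'
from h import *
f=robot.grab_frame('scene')
th=.29;w=.016;l=np.radians(30)-th;cl,sl=np.cos(l),np.sin(l)
def rest(X,Y,Z):
    X+=12.6;Z+=9.2;a=50+X*cl-Z*sl
    return (587.9+a-w*Y,-49.5+w*a+Y,70+X*sl+Z*cl)
P=np.array([proj(f,rest(X,Y,Z)) for X in(0,11) for Y in(-95,95) for Z in(0,130)],np.float32)
M=np.zeros((400,640),np.uint8);cv2.fillConvexPoly(M,cv2.convexHull(P).astype(np.int32),1)
for o in robot.outline_of('tablet',f):
    m=o['mask'];i=(m&(M>0)).sum();print(round(o['conf'],2),o['position'],m.sum(),'IoU',i/(m|(M>0)).sum())
print(M.sum(),cv2.moments(M,True)['m10']/M.sum(),cv2.moments(M,True)['m01']/M.sum(),robot.sense()['eef_pos'])
E
```

```text
t: 18.55
eef_pos: [491.4, -224.0, 118.2]
tcp_rot: [-0.001, 0.696, 0.718, -0.001]
contact_force: [-7.1, -3.4, 2.9]
opening: 0.23
finger_force: 79.7
0.86 [227.2, 210.5] 728 IoU 0.0
0.75 [313.1, 226.1] 3479 IoU 0.9324324324324325
0.6 [365.2, 104.2] 717 IoU 0.0
3671 310.90138926722966 229.2214655407246 [ 491.38567819 -224.02237606  118.21828748]
```

```bash
python3 -c "
from plant import robot
print(robot.finish_job())"
```

```text
the job is handed in; nothing more can be done
None
```

The job is handed in at about 18.6 s: the tablet leans on the easel's rest, let go and screen out, and the gripper still holds the lever at the fourth click with about 80 N; my last camera check matched the expected tablet pose, but the judge's verdict was not shown.

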